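# Pop the cap off the empty stirrer dispenser

## Robot

A 6-joint arm with a two-finger parallel gripper is mounted at the origin on the work surface. World frame = base frame: x ahead of the robot, y to its left, z up, the work surface at z = 0. Lengths are in mm, angles in degrees, forces in N, time in s.
With the tool pointing down it reaches from about 300 to 775 mm from the base axis. Payload 14.6 kg.
Tool frame: the origin (TCP) lies on the centre line of the jaws, within the pads' length; the fingertips stand 22 mm ahead of it and the grasp point (between the pads) lies 3 mm ahead of it (manip.nose_length is the distance from the TCP to the fingertips, in mm); x points along the fingers, z is the direction in which the jaws open and shut, and the axes are right-handed (so a half turn about x gives the same grasp; the last joint's range is limited). The gripper opens to 85 mm and grips with 20 to 120 N. Pads are 22 mm wide; open, the fingers measure 114 mm over their backs; the gripper's body (76 mm by 85 mm) begins 54 mm behind the grasp point. The pads swing forward as they close: fully open they stand 13 mm farther back than shut.
Start: joints at [-80.363, 17.183, 87.147, -0, 75.671, -3.816], TCP at [127.95, -534.9, 253.281] pointing down, gripper open.
Joint ranges: [-173.82, 173.82], [-45.26, 126.66], [13.44, 144.39], [-59.66, 239.66], [0, 175.72], [-146.38, 146.38]. Speed limits (degrees/s): [127.2, 127.2, 147.25, 180, 180, 180].

## Interface

Orientations are given as a 3x3 rotation matrix whose columns are the frame's x, y, z axes.
In Python, from rig import manip, kinematics, vision, ticket, boxes_of, masks_of, mark_of, readout gives the robot as it stands. Calls block until the motion is done:
- manip.move_pose(position, orientation): joint-space move of the TCP to a pose.
- manip.move_linear(position, ori=None, velocity=150): straight line of the TCP; ori=None keeps the orientation; velocity is the mean speed in mm/s.
- manip.set_joints(angles): joint-space move.
- manip.set_gripper(opening, squeeze=None): finger opening in mm; squeeze is the grip in N (None keeps the last); returns when the fingers have stopped.
- manip.hold(seconds).
- kinematics.ik(position, orientation): joint angles nearest the present ones, or None.
- vision.camera(name): name is "side" or "top" or "wrist"; returns the picture (384x512x3 uint8, red, green, blue); there is no depth.
- vision.calibration(name): a dict with "fx", "fy", "cx", "cy" (pixels), "cam_to_world" (4x4, takes a point from camera to world coordinates). Camera axes: x right, y down, z forward; pixel columns grow to the right and rows downward; lengths in mm; the calibration is good to about 2 mm. The wrist camera is an equidistant fisheye: a pixel r from the principal point sees the ray r / f radians off the axis. A picture is of the moment at which its call begins: read the wrist's pose just before it. calibration takes no time and is no camera call; for the wrist camera it gives the pose at the moment of the call.
A pose or a line that the arm cannot do raises manip.IKError and nothing moves.
- ticket.finish_job(): hands the job in, once; it reports no verdict.
Trained networks look in the newest picture that a camera, given by its name, has taken for a name from the list of things; names that differ only in an ending like _2 or _b are one class to them, and where a whole thing is asked for, a point or a joint stands for the part that bears it (a point fixed in the world has none). Each returns a list of dicts, best first, with "score" (0 to 1); they miss things now and then, are a little off and sometimes report something else, mostly with a low value. They report only what shows in the picture. A call takes as long as a camera call. They do not tell look-alikes from the thing itself.
- boxes_of(thing, camera): "position" ([row, column] in pixels, amid what is visible of it).
- masks_of(thing, camera): "pixels" (384x512 bool, what is visible of it) and "position" ([row, column] in pixels, amid what is visible of it).
- mark_of(thing, camera): "position" ([row, column] in pixels: a listed point, or the origin of a listed thing).
Readings, each from a call of its own:
- readout.get_time(): time.
- readout.get_qpos(): joint angles.
- readout.get_qvel(): joint speeds.
- readout.get_tau(): joint torques, N m.
- readout.get_ee_pos(): TCP position.
- readout.get_orientation(): TCP orientation.
- readout.get_contact_force(): force on the tool from outside, world axes, zero at the start.
- readout.get_torque(): the same for the moment, N m.
- readout.get_finger_gap(): finger opening in mm.
Only numpy, scipy, OpenCV 4.12 (cv2) and the standard library are available. Lean on these libraries where they do the work, as an engineer would, in place of code of your own. Each camera call takes 0.05 s, during which the arm holds its last target.

## Task

The stirrer dispenser with the yellow push cap is empty and must be opened for refilling. Take the C-shaped puller by its black handle, slide its fork under the rim of the yellow cap, pull straight up until the cap pops off, and stand the puller upright with the cap still in its fork on the round cork mat, then let go. Do not touch the yellow cap with the fingers, and leave the blue cap of the full dispenser in place.

Things in the scene. Friction and masses are not known exactly. Their poses are not given: they have to be found in the camera images.
- puller: Steel C-shaped puller, 160 g, upright. Origin: underside of fork, slot centre. Fork z 0-6 mm, 64 wide; slot 44 wide (y) from x -22, open to +x; prong tips x 34. Back plate x -54 to -48, z 6-61; top arm 34 wide, x -54 to 18, z 61-71; black handle 22 x 22 above the origin, z 71-126: grip at z 100. Stands front left or right, opposite the mat, slot away from robot +-30 deg.
- cap_yellow: Yellow push cap, 40 g, on the empty dispenser's post. Origin: sleeve's underside, z up. Square sleeve 24 x 24 mm (sides along x, y), z 0-28, on the lid; rim disc 70 dia, z 28-36; top disc 44 dia to z 40. Fork goes between lid and rim. Starts with x away from robot +-20 deg. A snap catch lets go at 5 to 12 N; clear of the post 22 mm up, then hangs on the prongs; set down, it stands on its sleeve.
- cap_blue: Blue push cap, same shape and origin, on the full dispenser (pale stirrers in its windows; the empty one's are black). Both dispensers: fixed, white, square, 98 mm at the foot, 88 mm at the flat lid, 95 mm high, centre and yaw as their cap. They stand 0.3 m apart, left and right, either way round.
- mat: Round cork mat, fixed, 180 mm diameter, 3 mm thick, on the shelf (z = 0) front left or front right. Origin: centre of its underside, z up.
There are look-alikes about, which are no part of the job. Of the things that look like the mat, take the one that is farthest from the robot's base at the start.

How it is judged:
By the outcome, as a careful person would: the job done as asked, in the order asked, and still so for the second after the job is handed in, with the robot touching nothing.
It also fails if it takes over 58 s, if anything falls off the work surface, if the arm or the gripper's body presses on something with over 40 N, if the wrist force passes 120 N, or if a joint passes its speed limit or range.

## Working session

There is one attempt and no reset: what is moved stays moved. The work goes in short steps, each a Python script; the robot and the scene stay as the last script left them, time stands still between calls to the robot, and variables do not carry over. Pictures are saved under pics/ and viewed, and the job is handed in when it is done.

```bash
ls; mkdir -p pics; python3 - <<'E'
from rig import *
import cv2
for n in ["top","side","wrist"]:
    im=vision.camera(n); cv2.imwrite(f"pics/{n}0.png",im[:,:,::-1])
    c=vision.calibration(n); print(n,c)
    for t in ["puller","cap_yellow","cap_blue","mat"]:
        print(t,[(d["position"],round(d["score"],2)) for d in mark_of(t,n)])
print(readout.get_time())
E
```

```text
pics
top {'fx': 419.40829390518303, 'fy': 419.40829390518303, 'cx': 256.4729128067306, 'cy': 188.91187518191097, 'cam_to_world': array([[ 2.16993502e-02, -9.98963943e-01,  4.00022256e-02,
         3.91969078e+02],
       [-9.99563557e-01, -2.08753616e-02,  2.09024916e-02,
        -6.26731266e-01],
       [-2.00457745e-02, -4.04383374e-02, -9.98980935e-01,
         1.06498762e+03],
       [ 0.00000000e+00,  0.00000000e+00,  0.00000000e+00,
         1.00000000e+00]])}
puller [([185.0, 153.1], 0.78)]
cap_yellow [([106.4, 321.2], 0.61), ([184.8, 153.2], 0.6)]
cap_blue [([103.1, 193.5], 0.86)]
mat [([279.0, 375.1], 0.92), ([187.7, 370.0], 0.63), ([252.1, 176.3], 0.56)]
side {'fx': 393.9466809797284, 'fy': 393.9466809797284, 'cx': 253.10165619250324, 'cy': 191.55841827663855, 'cam_to_world': array([[-9.30386280e-01, -2.73118702e-01,  2.44514917e-01,
         2.37836162e+02],
       [-3.66532318e-01,  6.82256714e-01, -6.32597688e-01,
         5.58132524e+02],
       [ 5.95231523e-03, -6.78182830e-01, -7.34869117e-01,
         7.71360831e+02],
       [ 0.00000000e+00,  0.00000000e+00,  0.00000000e+00,
         1.00000000e+00]])}
puller [([329.7, 203.0], 0.57)]
cap_yellow [([146.3, 210.5], 0.78)]
cap_blue [([234.9, 144.5], 0.75)]
mat [([326.0, 296.4], 0.82), ([158.6, 294.7], 0.81), ([175.8, 371.7], 0.7), ([234.9, 143.0], 0.63)]
wrist {'fx': 297.3186396354542, 'fy': 297.3186396354542, 'cx': 253.49882367624855, 'cy': 188.6428760389077, 'cam_to_world': array([[ 2.34023352e-01, -9.36141294e-01, -2.62435800e-01,
         1.95091330e+02],
       [-9.72230834e-01, -2.25190538e-01, -6.36900796e-02,
        -5.18733529e+02],
       [ 5.24854561e-04,  2.70053142e-01, -9.62845276e-01,
         3.73787120e+02],
       [ 0.00000000e+00,  0.00000000e+00,  0.00000000e+00,
         1.00000000e+00]])}
puller []
cap_yellow []
cap_blue []
mat [([63.0, 84.4], 0.75)]
0.75
```

View pics/top0.png

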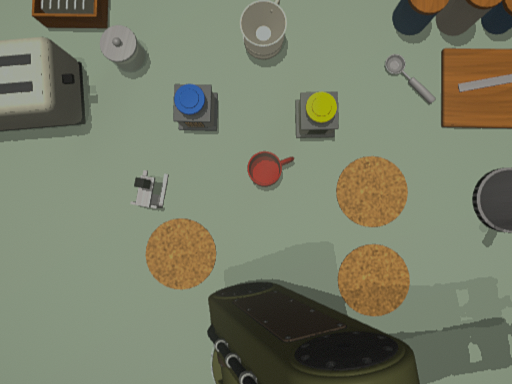

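View pics/side0.png

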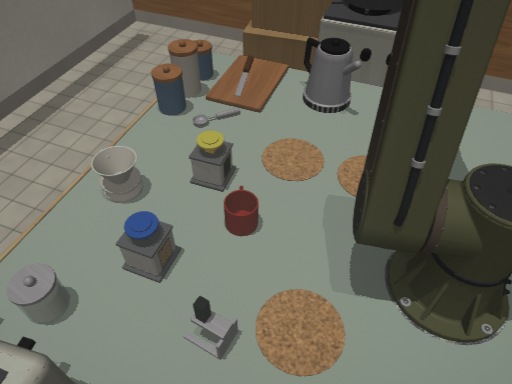

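View pics/wrist0.png

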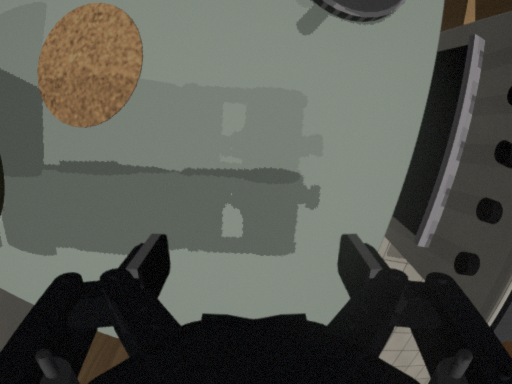

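```bash
cat > h.py <<'E'
from rig import *
import numpy as np, cv2
def ray(n,p,c=None):
    c=c or vision.calibration(n); r,q=p
    a=np.array([(q-c["cx"])/c["fx"],(r-c["cy"])/c["fy"]])
    if n=="wrist":
        t=np.linalg.norm(a); d=np.array([*(a/t*np.sin(t) if t>0 else a),np.cos(t)])
    else: d=np.array([*a,1.])
    T=c["cam_to_world"]; return T[:3,3],T[:3,:3]@d
def onz(n,p,z,c=None):
    o,d=ray(n,p,c); return o+d*(z-o[2])/d[2]
def proj(n,P,c=None):
    c=c or vision.calibration(n); T=c["cam_to_world"]; q=(np.atleast_2d(P)-T[:3,3])@T[:3,:3]
    if n=="wrist":
        rr=np.linalg.norm(q[:,:2],axis=1); t=np.arctan2(rr,q[:,2]); a=q[:,:2]/rr[:,None]*t[:,None]
    else: a=q[:,:2]/q[:,2:]
    return np.c_[a[:,1]*c["fy"]+c["cy"],a[:,0]*c["fx"]+c["cx"]]
def crop(im,r,c,h,w,s,name):
    r0=max(0,int(r-h));c0=max(0,int(c-w)); k=im[r0:int(r+h),c0:int(c+w),::-1]
    cv2.imwrite(name,cv2.resize(k,None,fx=s,fy=s,interpolation=cv2.INTER_CUBIC)); print(name,"origin",r0,c0)
E
python3 - <<'E'
from h import *
im=vision.camera("top")
for p in [(279,374),(191,371.5),(253.5,181)]:
    q=onz("top",p,3); print("mat",p,q.round(1),np.hypot(*q[:2]).round(1))
for n,p in [("yellow",(107,321)),("blue",(99,190))]: print(n,onz("top",p,135).round(1))
t=cv2.imread("pics/top0.png")[:,:,::-1]
crop(t,190,150,30,35,10,"pics/pull.png")
s=cv2.imread("pics/side0.png")[:,:,::-1]
crop(s,165,212,45,50,7,"pics/yel.png")
crop(t,235,372,90,60,4,"pics/mats.png")
E
```

```text
mat (279, 374) [ 215.4 -277.     3. ] 350.9
mat (191, 371.5) [ 435.3 -268.4    3. ] 511.4
mat (253.5, 181) [267.1 208.8   3. ] 339.1
yellow [ 615.  -121.1  135. ]
blue [628.2 172.5 135. ]
pics/pull.png origin 160 115
pics/yel.png origin 120 162
pics/mats.png origin 145 312
```

View pics/pull.png

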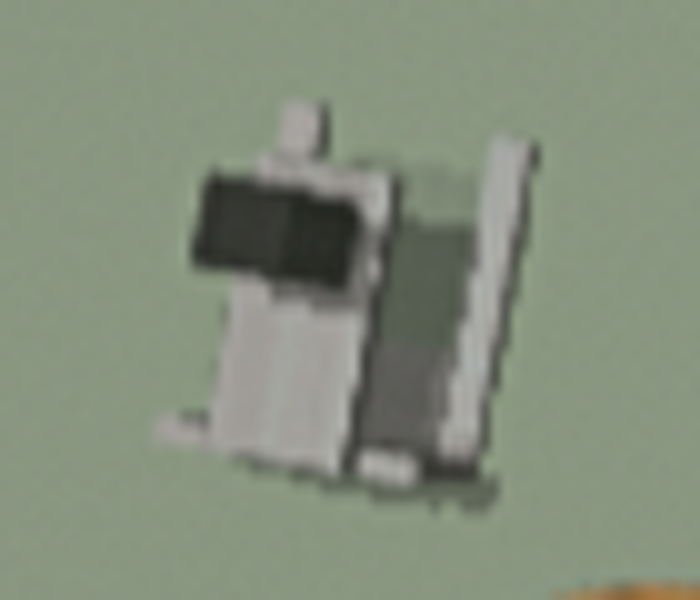

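View pics/yel.png

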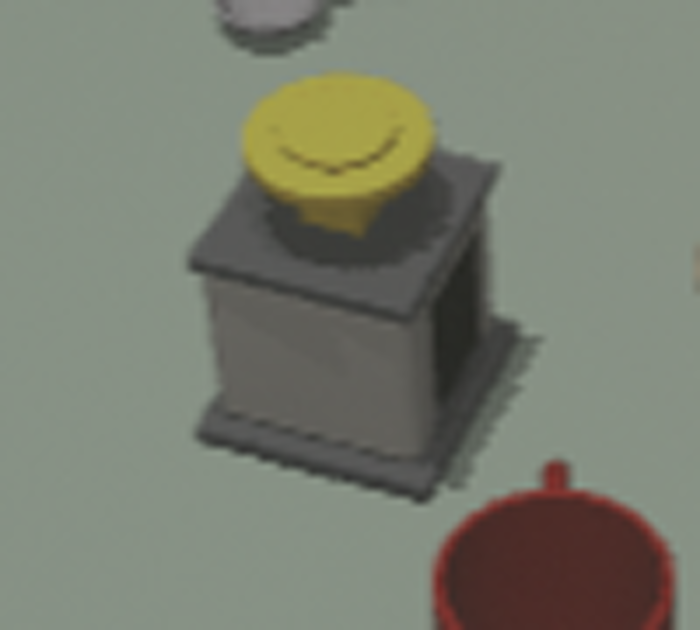

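View pics/mats.png

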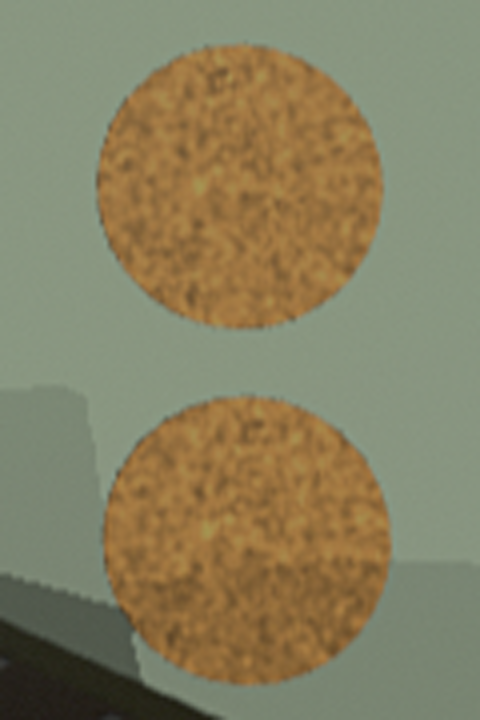

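```bash
cat >> h.py <<'E'
def box(x0,x1,y0,y1,z0,z1): return np.array([[x,y,z] for x in(x0,x1) for y in(y0,y1) for z in(z0,z1)],float)
PULL=[box(-54,-22,-32,32,0,6),box(-54,34,22,32,0,6),box(-54,34,-32,-22,0,6),box(-54,-48,-17,17,6,61),box(-54,18,-17,17,61,71),box(-11,11,-11,11,71,126)]
def place(B,x,y,z,yaw):
    a=np.radians(yaw); R=np.array([[np.cos(a),-np.sin(a),0],[np.sin(a),np.cos(a),0],[0,0,1]]); return B@R.T+[x,y,z]
def sil(n,parts,c):
    m=np.zeros((384*2,512*2),np.uint8)
    for B in parts:
        p=proj(n,B,c)[:,::-1]*2+.5
        cv2.fillConvexPoly(m,cv2.convexHull(np.round(p*8).astype(np.int32).reshape(-1,1,2)),255,shift=3)
    return cv2.resize(m,(512,384),interpolation=cv2.INTER_AREA)/255.
E
cat > fit.py <<'E'
from h import *
from scipy.optimize import minimize
def fit(parts,z,views,x0):
    def cost(v):
        s=0
        for n,m,c in views: s+=np.abs(sil(n,[place(B,v[0],v[1],z,v[2]) for B in parts],c)-m).sum()/m.sum()
        return s
    sx=np.array([x0+np.array(d) for d in [(0,0,0),(12,0,0),(0,12,0),(0,0,12)]])
    r=minimize(cost,x0,method="Nelder-Mead",options=dict(initial_simplex=sx,xatol=.1,fatol=1e-4)); return r.x,r.fun
E
python3 - <<'E'
from fit import *
print(readout.get_orientation().round(3))
vs=[]
for n in ["top","side"]:
    vision.camera(n); c=vision.calibration(n)
    for t in ["puller","cap_yellow"]:
        ms=masks_of(t,n); print(n,t,[(np.round(d["position"]),round(d["score"],2),d["pixels"].sum()) for d in ms])
        if t=="puller":
            d=[d for d in ms if d["pixels"].sum()>300][0]; vs.append((n,d["pixels"].astype(float),c))
            np.save(f"pics/m_{n}.npy",d["pixels"])
x0=onz("top",(187,150),30)
for v in [vs[:1],vs[1:],vs]: print(fit(PULL,0,v,np.array([x0[0],x0[1],-9.])))
E
```

```text
[[-0.     0.973  0.233]
 [ 0.     0.233 -0.973]
 [-1.    -0.    -0.   ]]
top puller [(array([192., 148.]), 0.59, np.int64(854))]
top cap_yellow [(array([101., 323.]), 0.9, np.int64(775))]
side puller [(array([326., 210.]), 0.86, np.int64(1547))]
side cap_yellow [(array([141., 211.]), 0.89, np.int64(418))]
(array([439.33623259, 285.22073362, -10.35637234]), np.float64(0.09574780731964917))
(array([440.53096468, 284.28252708,  -7.55576691]), np.float64(0.10171489410243735))
(array([440.09063666, 284.74861926,  -9.40053272]), np.float64(0.2165278365630059))
```

```bash
cat >> h.py <<'E'
def ori(yaw,s=1):
    "tool down; jaw axis z = -s*puller y"
    a=np.radians(yaw); z=-s*np.array([-np.sin(a),np.cos(a),0]); x=np.array([0,0,-1.]); return np.c_[x,np.cross(z,x),z]
E
python3 - <<'E'
from h import *
for s in (1,-1):
  for P,yaw in [((440,285,250),-9.4),((440,285,103),-9.4),((535,-121,209),0),((615,-121,209),0),((615,-121,260),0),((435,-268,106),0),((435,-268,200),0),((435,-268,200),-30)]:
    q=kinematics.ik(P,ori(yaw,s)); print(s,P,yaw,None if q is None else np.round(q,1))
t=cv2.imread("pics/top0.png")[:,:,::-1]
crop(t,112,320,30,35,10,"pics/yt.png")
E
```

```text
1 (440, 285, 250) -9.4 [ 28.9  14.1  91.6  -0.   74.4 128.3]
1 (440, 285, 103) -9.4 [ 28.9  24.1  99.6  -0.   56.3 128.3]
1 (535, -121, 209) 0 [-16.6  19.3  90.5  -0.   70.2  73.4]
1 (615, -121, 209) 0 [-14.5  29.   76.6  -0.   74.3  75.5]
1 (615, -121, 260) 0 [-14.5  26.9  73.   -0.   80.2  75.5]
1 (435, -268, 106) 0 [-35.7  22.4 101.6  -0.   55.9  54.3]
1 (435, -268, 200) 0 [-35.7  15.2  97.1  -0.   67.7  54.3]
1 (435, -268, 200) -30 [-35.7  15.2  97.1  -0.   67.7  84.3]
-1 (440, 285, 250) -9.4 [ 28.9  14.1  91.6  -0.   74.4 -51.7]
-1 (440, 285, 103) -9.4 [ 28.9  24.1  99.6  -0.   56.3 -51.7]
-1 (535, -121, 209) 0 [ -16.6   19.3   90.5   -0.    70.2 -106.6]
-1 (615, -121, 209) 0 [ -14.5   29.    76.6   -0.    74.3 -104.5]
-1 (615, -121, 260) 0 [ -14.5   26.9   73.    -0.    80.2 -104.5]
-1 (435, -268, 106) 0 [ -35.7   22.4  101.6   -0.    55.9 -125.7]
-1 (435, -268, 200) 0 [ -35.7   15.2   97.1   -0.    67.7 -125.7]
-1 (435, -268, 200) -30 [-35.7  15.2  97.1  -0.   67.7 -95.7]
pics/yt.png origin 82 285
```

View pics/yt.png

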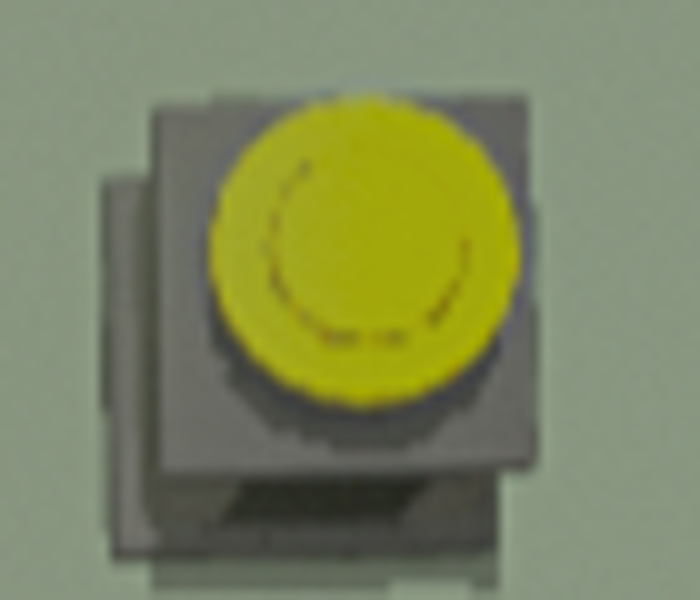

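```bash
python3 - <<'E'
from h import *
K=[onz("top",(82+v/10-.45,285+u/10-.45),95) for u,v in [(153,103),(163,470),(537,467),(527,97)]]
for k in K: print(k.round(1))
print("lid",np.mean(K,0)); d=K[0]-K[1]+K[3]-K[2]; print(np.degrees(np.arctan2(d[1],d[0])))
d=K[0]-K[3]+K[1]-K[2]; print(np.degrees(np.arctan2(-d[0],d[1])))
print("rim",onz("top",(82+25.-.45,285+36.5-.45),130))
# mask check of both views
for n in["top","side"]:
    print(n,proj(n,[[608,-117,95+34]]))
# move over puller
manip.move_pose([440,285,260],ori(-9.4)); 
c=vision.calibration("wrist"); im=vision.camera("wrist"); cv2.imwrite("pics/w1.png",im[:,:,::-1])
ms=masks_of("puller","wrist"); print([(np.round(d["position"]),round(d["score"],2),d["pixels"].sum()) for d in ms])
np.save("pics/mw.npy",ms[0]["pixels"] if ms else 0)
from fit import fit
if ms: print(fit(PULL,0,[("wrist",ms[0]["pixels"].astype(float),c)],np.array([440.,285,-9.4])))
print(readout.get_time())
E
```

```text
[659.4 -76.6  95. ]
[573.3 -80.4  95. ]
[ 575.6 -167.    95. ]
[ 662.2 -163.4   95. ]
lid [ 617.63269862 -121.8451345    95.        ]
2.4357184307801543
1.6767552950605475
rim [ 617.23693884 -121.86132287  130.        ]
top [[110.69839449 318.75425034]]
side [[141.37239861 212.99201903]]
[(array([185., 251.]), 0.71, np.int64(3459))]
(array([440.06902781, 285.1208294 ,  -8.60736146]), np.float64(0.13317574500167223))
4.275
```

View pics/w1.png

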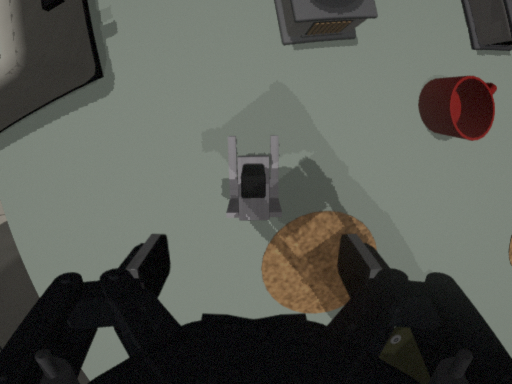

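Wrist view: puller handle at (180,254), slot pointing up/away, agrees with top+side fit (440, 285, -9°). Yellow cap ≈ (617.5, -121.9), yaw 2°. Mats seen in top: (279,374) 351 mm, (191,371) 511 mm, (253,181) 339 mm from the base, so (191,371) is the one. Grasping.

```bash
python3 - <<'E'
from h import *
O=ori(-9)
manip.move_linear([440,285,160],O,velocity=150)
manip.move_linear([440,285,103],O,velocity=80)
manip.set_gripper(10,70)
print(readout.get_finger_gap(),readout.get_contact_force(),readout.get_ee_pos())
manip.move_linear([440,285,180],O,velocity=100)
print(readout.get_finger_gap(),readout.get_contact_force())
manip.move_linear([440,285,270],O,velocity=150)
for n in ["side","wrist"]:
    im=vision.camera(n); cv2.imwrite(f"pics/{n}2.png",im[:,:,::-1])
print(readout.get_time())
E
```

```text
21.437502594060962 [0.01174141 0.96180244 1.73794871] [440.19445796 285.10717695 103.25706831]
21.393215941951855 [-0.22101143 -0.96258669 -0.91198927]
8.3167
```

View pics/side2.png

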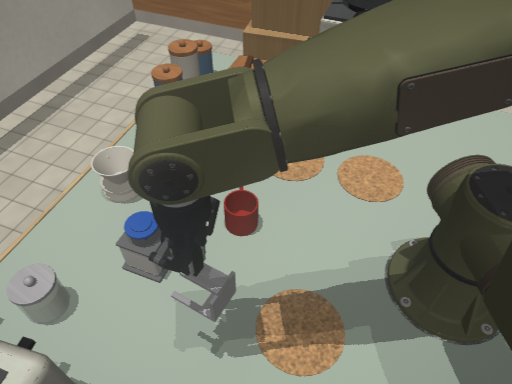

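View pics/wrist2.png

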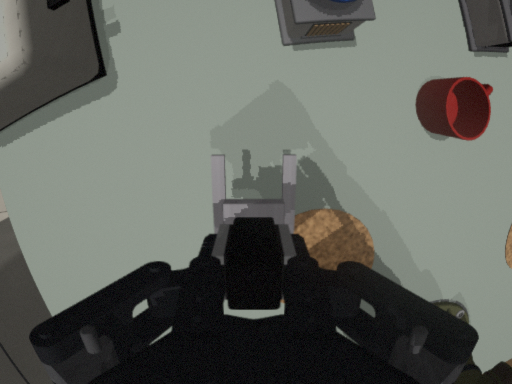

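Puller held, hanging level (fork prongs at (160,218)/(155,289)). Now to the pre-insertion point in front of the yellow cap.

```bash
python3 - <<'E'
from h import *
O=ori(2); u=np.array([np.cos(np.radians(2)),np.sin(np.radians(2)),0]); C=np.array([617.5,-121.9,0])
p=C-88*u
manip.move_pose([*p[:2],290],O)
manip.move_linear([*p[:2],209],O,velocity=100)
c=vision.calibration("wrist")
for n in ["wrist","side","top"]:
    im=vision.camera(n); cv2.imwrite(f"pics/{n}3.png",im[:,:,::-1])
    if n=="side": crop(im,150,220,60,75,5,"pics/s3c.png")
    ms=masks_of("cap_yellow",n); print(n,[(np.round(d["position"],1),round(d["score"],2),d["pixels"].sum()) for d in ms])
    ms=mark_of("puller",n); print(n,[(np.round(d["position"],1),round(d["score"],2)) for d in ms])
print(proj("wrist",C+[0,0,131],c),proj("side",[C+[0,0,131],p+[0,0,106]]),readout.get_ee_pos())
print(readout.get_time())
E
```

```text
wrist [(array([ 83. , 253.9]), 0.84, np.int64(8064))]
wrist [(array([197.6, 253.7]), 0.95)]
pics/s3c.png origin 90 145
side [(array([139.6, 208.8]), 0.89, np.int64(419))]
side [(array([154.7, 243.7]), 0.59)]
top [(array([101.5, 311.7]), 0.61, np.int64(63))]
top []
[[ 79.67776891 253.60359079]] [[138.68008499 210.36401011]
 [154.05007772 243.18135178]] [ 529.55967676 -124.97058236  209.07502834]
11.275
```

View pics/wrist3.png

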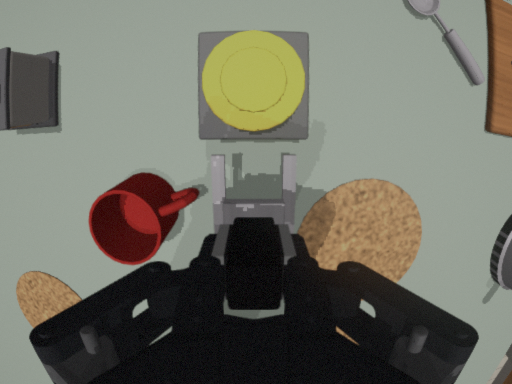

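View pics/s3c.png

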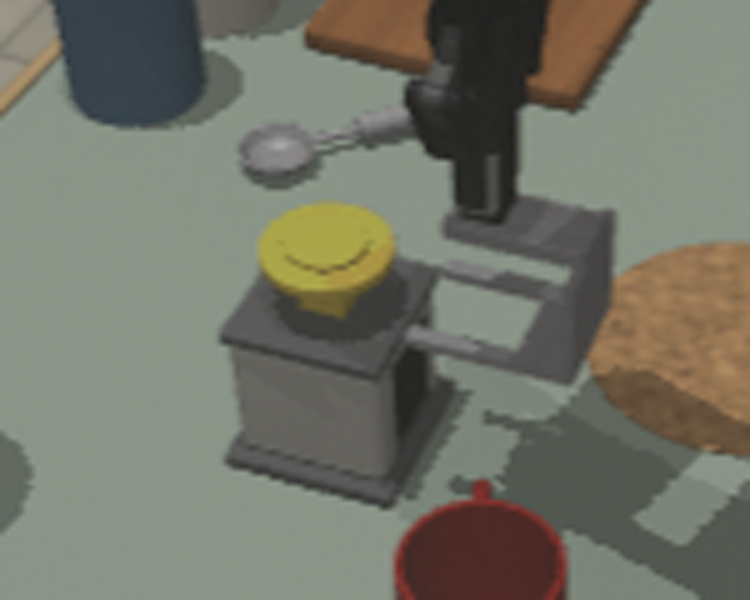

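Prongs at cols 218/289 straddle the cap (centre col 254), dispenser window is black (empty) – aligned. Inserting, then lifting.

```bash
python3 - <<'E'
from h import *
O=ori(2); u=np.array([np.cos(np.radians(2)),np.sin(np.radians(2)),0]); C=np.array([617.5,-121.9,209])
f=lambda s:print(s,np.round(readout.get_contact_force(),1),np.round(readout.get_ee_pos(),1),round(readout.get_finger_gap(),2))
f("pre")
for k in (-50,-20,0):
    manip.move_linear(C+k*u,O,velocity=80); f(k)
    if abs(readout.get_contact_force()[0])>8: print("stop"); raise SystemExit
im=vision.camera("side"); crop(im,150,220,60,75,5,"pics/s4c.png")
im=vision.camera("wrist"); cv2.imwrite("pics/w4.png",im[:,:,::-1])
print(readout.get_time())
E
```

```text
pre [ 0.1  0.6 -1.8] [ 529.6 -125.   209.1] 21.31
-50 [-0.7 -1.7 -1.3] [ 567.3 -123.6  208.8] 21.39
-20 [ 0.6  0.  -2. ] [ 597.2 -122.6  208.8] 21.43
0 [-0.4  1.1 -1.6] [ 617.2 -121.9  208.8] 21.13
pics/s4c.png origin 90 145
12.925
```

View pics/s4c.png

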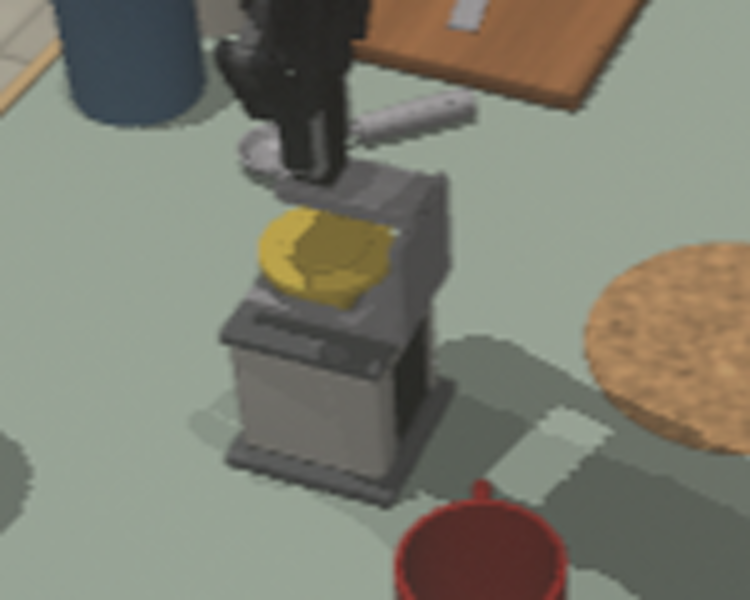

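View pics/w4.png

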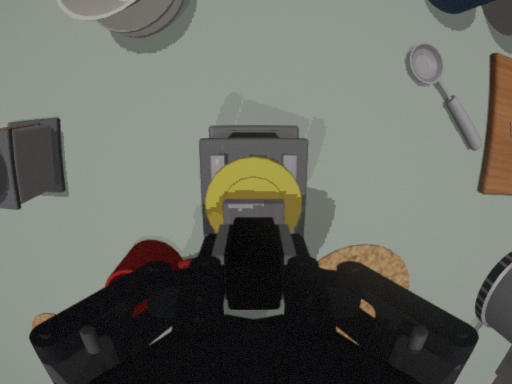

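Fork sits between lid and rim, contact-free. Lift.

```bash
python3 - <<'E'
from h import *
O=ori(2); C=np.array([617.5,-121.9,209])
f=lambda s:print(s,np.round(readout.get_contact_force(),1),np.round(readout.get_ee_pos(),1),round(readout.get_finger_gap(),2))
manip.set_gripper(10,90)
for k in range(6,31,3):
    manip.move_linear(C+[0,0,k],O,velocity=20); f(k)
manip.move_linear(C+[0,0,90],O,velocity=50); f(90)
im=vision.camera("side"); cv2.imwrite("pics/s5.png",im[:,:,::-1])
im=vision.camera("wrist"); cv2.imwrite("pics/w5.png",im[:,:,::-1])
print(readout.get_time())
E
```

```text
6 [ 0.2 -0.2 -2. ] [ 617.5 -121.9  215.1] 20.66
9 [-0.1 -0.3 -1.7] [ 617.5 -121.9  218.2] 20.91
12 [ 0.2 -0.2 -2. ] [ 617.5 -121.9  221.1] 20.96
15 [-0.8 -0.2 -1.3] [ 617.6 -121.9  224.3] 21.04
18 [-0.6  0.  -1.5] [ 617.6 -121.9  227.4] 21.12
21 [-0.   0.5 -2.4] [ 617.6 -121.9  230.3] 21.28
24 [ 0.4  0.5 -2.6] [ 617.6 -121.9  233.3] 20.94
27 [-0.4 -0.9 -1.7] [ 617.6 -121.9  236.3] 21.08
30 [-0.5 -0.6 -1.8] [ 617.5 -121.9  239.2] 21.42
90 [ 0.3  0.  -2.1] [ 617.4 -121.9  298.6] 21.09
17.4417
```

View pics/s5.png

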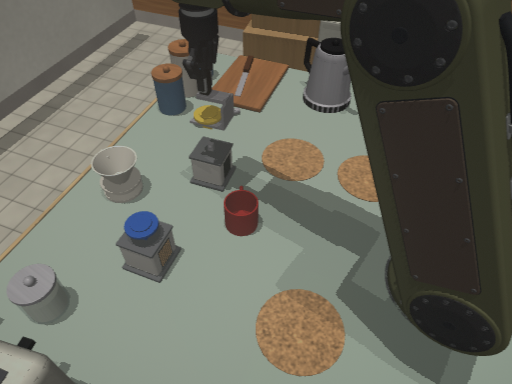

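View pics/w5.png

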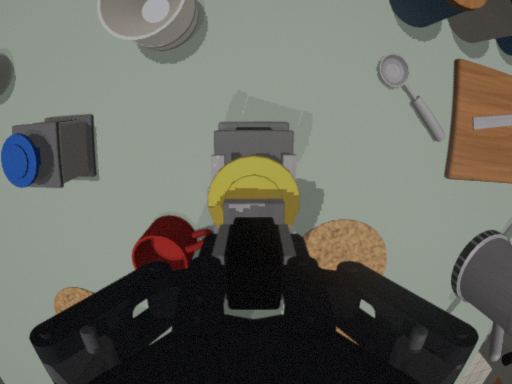

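Cap is off and resting centred in the fork (wrist (195,254)); blue cap in place. Going to the mat.

```bash
python3 - <<'E'
from h import *
O=ori(2); M=np.array([445.3,-268.,0])
f=lambda s:print(s,np.round(readout.get_contact_force(),1),np.round(readout.get_ee_pos(),1),round(readout.get_finger_gap(),2))
manip.move_linear([617.5,-121.9,250],O,velocity=80) if False else None
manip.move_linear(M+[0,0,298],O,velocity=100)
manip.move_linear(M+[0,0,150],O,velocity=100); f("150")
im=vision.camera("wrist"); cv2.imwrite("pics/w6.png",im[:,:,::-1])
im=vision.camera("top"); cv2.imwrite("pics/t6.png",im[:,:,::-1])
print(readout.get_time())
E
```

```text
150 [-0.1  1.  -2.2] [ 445.5 -268.1  150.5] 20.86
21.5833
```

View pics/w6.png

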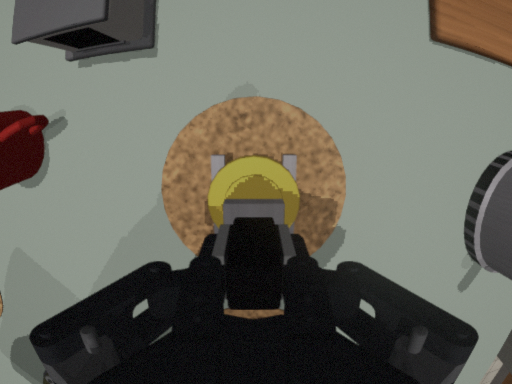

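Puller centred over the right (farthest) mat, cap still in the fork. Lowering with a force check.

```bash
python3 - <<'E'
from h import *
O=ori(2); M=np.array([445.3,-268.,0])
f=lambda s:print(s,np.round(readout.get_contact_force(),1),np.round(readout.get_ee_pos(),1),round(readout.get_finger_gap(),2))
manip.move_linear(M+[0,0,112],O,velocity=40); f(112)
b=np.mean([readout.get_contact_force()[2] for _ in range(3)])
for z in np.arange(110,103,-.7):
    manip.move_linear(M+[0,0,z],O,velocity=15); f(round(z,1))
    if readout.get_contact_force()[2]>b+4: break
im=vision.camera("side"); crop(im,155,290,60,75,5,"pics/s7.png")
print(readout.get_time())
E
```

```text
112 [-0.9 -0.6 -2.7] [ 445.4 -268.1  112.3] 21.07
110.0 [ 0.1  0.7 -2.2] [ 445.3 -268.   110. ] 20.95
109.3 [ 0.5  0.  -1.6] [ 445.3 -268.   109.3] 21.13
108.6 [ 0.3 -0.4 -1.5] [ 445.3 -268.   108.6] 20.68
107.9 [ 0.3 -0.1 -2.4] [ 445.3 -268.   107.9] 21.26
107.2 [ 0.4 -1.  -1.3] [ 445.3 -268.   107.2] 20.86
106.5 [ 0.4 -0.1 -1.3] [ 445.3 -268.   106.4] 21.28
105.8 [-2.   2.4  5.2] [ 445.4 -268.   106.3] 21.27
pics/s7.png origin 95 215
24.5167
```

View pics/s7.png

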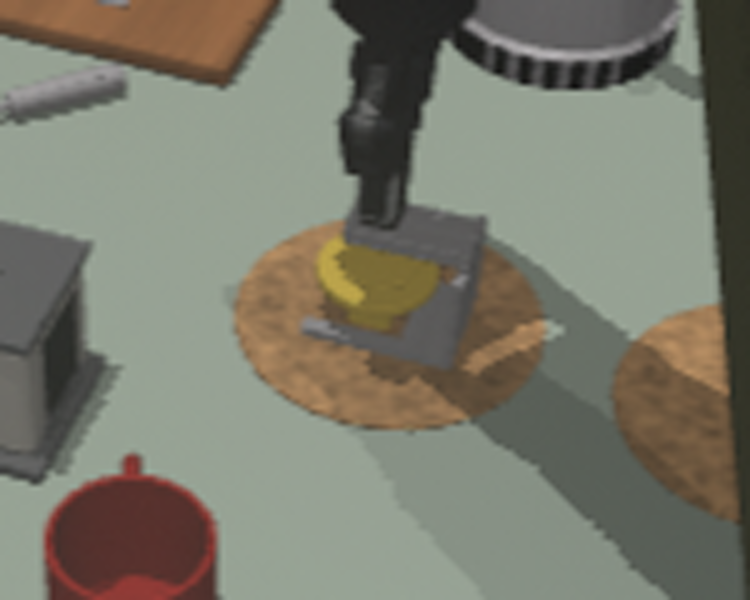

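Standing on the mat (contact at z 106.3). Release and retreat straight up.

```bash
python3 - <<'E'
from h import *
O=ori(2); M=np.array([445.3,-268.,0])
manip.set_gripper(60)
manip.move_linear(M+[0,0,135],O,velocity=50)
manip.move_linear(M+[0,0,280],O,velocity=150)
manip.move_pose([400,0,330],ori(-20)); manip.hold(.3)
c=vision.calibration("side")
im=vision.camera("side"); cv2.imwrite("pics/s8.png",im[:,:,::-1]); crop(im,155,290,60,75,5,"pics/s8c.png")
from fit import fit
ms=masks_of("puller","side"); print([(np.round(d["position"]),round(d["score"],2)) for d in ms])
im=vision.camera("top"); crop(im,190,372,50,55,6,"pics/t8c.png")
print(mark_of("cap_yellow","top")[:2],proj("top",[[445,-268,3]]),onz("top",(191,371.5),3))
print(readout.get_time(),readout.get_finger_gap(),readout.get_contact_force())
E
```

```text
pics/s8c.png origin 95 215
[(array([144., 298.]), 0.92)]
pics/t8c.png origin 140 317
[{'position': [185.0, 373.4], 'score': 0.86}, {'position': [188.2, 369.1], 'score': 0.55}] [[187.1471031  371.37399654]] [ 435.28651481 -268.41967438    3.        ]
28.4 59.742695401076354 [-0.87693911  0.3354246  -1.12970499]
```

View pics/s8.png

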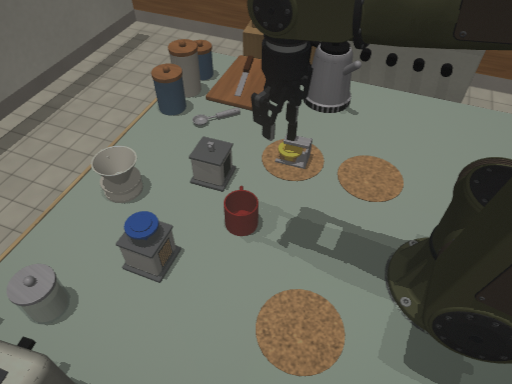

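View pics/t8c.png

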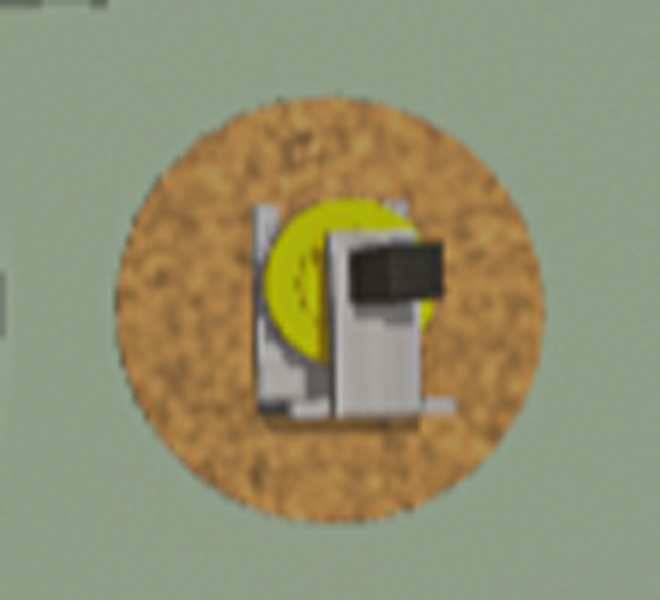

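The puller stands upright in the middle of the mat with the cap in its slot. The dispenser post is bare, the blue cap is in place and the robot is clear.

```bash
python3 -c "
from rig import *
print(ticket.finish_job(), readout.get_time())"
```

```text
the job is handed in; nothing more can be done
the job is handed in; nothing more can be done
```

The job is handed in. I gripped the puller by its black handle, slid its fork under the yellow cap's rim and lifted the cap straight off. I then stood the puller on the cork mat farthest from the base (511 mm away, against 351 and 339 mm for the other two) and let go.

- **Last checks:** the final side and top pictures show the puller upright near the mat's centre with the cap in its slot. The yellow dispenser's post is bare, the blue cap is still on, and the gripper is clear. The clock read 28.4 s before hand-in.
- **Not observed:** the force readings, taken only after each 3 mm step of the lift, never caught the snap. That the cap came off was confirmed by pictures only. After I moved away, the contact force still read about 1 N; readings with nothing touching the tool wandered by about that much.

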